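# Set out the brazing kit on its marked plates

### The job

Set out the parts for the next brazing job: put the copper tube, the steel block, the big nut and the enamel pot each on the blue plate that carries the white outline of its own shape, centred in the outline, the tube and the block lined up with the long sides of theirs. Keep everything the way up it now is, and leave the cold chisel and the spark lighter where they lie.

Things in the scene. Friction and masses are not known exactly. Their poses are not given: they have to be found in the camera images.
- copper_tube: Copper tube offcut lying on its side, loose, 32 mm across, 90 mm long, 0.11 kg; the length lies along its y axis, it does not roll. Origin: centre of the underside, z up. Grip across x.
- steel_block: Bright ground steel block, loose, 32 (x) x 50 (y) x 25 (z) mm, 0.31 kg. Origin: centre of the underside, z up. Grip across x.
- big_nut: Grey steel hexagon nut lying flat, loose, 42 mm over the corners (along x), 36 mm across the flats (along y), 20 mm high. Origin: centre of the underside, z up. Grip across y.
- enamel_pot: Small open pale enamel pot standing upright, loose, 63 mm diameter at the rim narrowing to 52 mm at the foot, 58 mm high, 0.12 kg. Origin: centre of the underside, z up. Can be gripped across the outside in any direction, about 40 mm above its foot.
- plate_tube: Fixed flat blue painted steel plate, 70 x 104 x 4 mm, lying on the hearth, marked at its centre with a white outline: a long rectangle 34 x 92 mm (long side along y), for the copper tube. Origin: centre of the plate's underside; the top that things stand on is 4 mm above it. x along the 70 mm side, y along the 104 mm side, z up.
- plate_block: Fixed flat blue painted steel plate, 70 x 104 x 4 mm, lying on the hearth, marked at its centre with a white outline: a short rectangle 36 x 54 mm (long side along y), for the steel block. Origin: centre of the plate's underside; the top that things stand on is 4 mm above it. x along the 70 mm side, y along the 104 mm side, z up.
- plate_nut: Fixed flat blue painted steel plate, 70 x 104 x 4 mm, lying on the hearth, marked at its centre with a white outline: a hexagon 47 mm over the corners, for the big nut (turned any way about the vertical). Origin: centre of the plate's underside; the top that things stand on is 4 mm above it. x along the 70 mm side, y along the 104 mm side, z up.
- plate_pot: Fixed flat blue painted steel plate, 70 x 104 x 4 mm, lying on the hearth, marked at its centre with a white outline: a circle of 65 mm diameter, for the enamel pot (turned any way about the vertical). Origin: centre of the plate's underside; the top that things stand on is 4 mm above it. x along the 70 mm side, y along the 104 mm side, z up.
- cold_chisel: Blue cold chisel lying loose at the back, left of the extraction hood (which hangs over the right back of the hearth, from x = 0.65 on and y = -0.40 to 0.03, its edge 0.30 m up), 22 x 158 (y) x 12 mm; origin: centre of the underside. To be left alone.
- spark_lighter: Wire spark lighter lying loose at the right of the work, 43 x 163 (y) x 16 mm; origin: centre of the underside. To be left alone.
Not all that is in view belongs to the job. What is shaped like the big_nut but purple or red is not meant.

How it is judged:
At the end, for the whole second after the job is handed in: Each of the four things rests flat (within 0.1 rad) on the plate with its own outline, its centre within 12 mm of the plate's centre, seen from above; the tube's and the block's lengths are within 0.22 rad of the long side of their plates; nothing moves (horizontal distance between copper_tube and plate_tube below 0.012 m and z of copper_tube in the frame of plate_tube between 0.001 and 0.007 m and angle between each of copper_tube, steel_block, big_nut, enamel_pot's own z axis and vertical below 0.1 rad and linear speed of each of copper_tube, steel_block, big_nut, enamel_pot below 0.02 m/s and angle between the y axis of copper_tube and the y axis of plate_tube, either way round below 0.22 rad and horizontal distance between steel_block and plate_block below 0.012 m and z of steel_block in the frame of plate_block between 0.001 and 0.007 m and angle between the y axis of steel_block and the y axis of plate_block, either way round below 0.22 rad and horizontal distance between big_nut and plate_nut below 0.012 m and z of big_nut in the frame of plate_nut between 0.001 and 0.007 m and horizontal distance between enamel_pot and plate_pot below 0.012 m and z of enamel_pot in the frame of plate_pot between 0.001 and 0.007 m); the robot touches nothing.
It fails at once if the cold chisel was moved by more than 25 mm (distance of cold_chisel from where it was at the start of the episode above 0.025 m).
It fails at once if the spark lighter was moved by more than 25 mm (distance of spark_lighter from where it was at the start of the episode above 0.025 m).
It also fails if it takes over 99 s, if anything falls off the work surface, if the arm or the gripper's body presses on something with over 40 N, if the wrist force passes 120 N, or if a joint passes its speed limit or range.

### The arm

A 6-joint arm with a two-finger parallel gripper is mounted at the origin on a cart in front of the work surface, level with it; the furniture and walls round the work are solid. World frame = base frame: x ahead of the robot, y to its left, z up, the work surface at z = 0. Lengths are in m, angles in rad, forces in N, time in s.
With the tool pointing down it reaches from about 0.275 to 0.85 m from the base axis. Payload 5.2 kg.
Tool frame: the origin (TCP) lies at the very end of the fingers, on their centre line; the grasp point (between the pads) lies 19 mm behind it; z points along the fingers, y is the line along which they close (so a half turn about z gives the same grasp; the last joint's range is limited). The gripper opens to 85 mm and grips with 20 to 120 N. Pads are 22 mm wide; open, the fingers measure 114 mm over their backs; the gripper's body (76 mm by 85 mm) begins 54 mm behind the grasp point. The pads swing forward as they close: fully open they stand 13 mm farther back than shut.
Start: joints at [1.051, 0.259, 1.535, -0, 1.348, -0.203], TCP at [0.171, 0.523, 0.231] pointing down, gripper open.
Joint ranges: [-3.14, 3.14], [-0.91, 2.08], [0.19, 2.58], [-1.22, 4.36], [0.22, 2.71], [-3.12, 3.12]. Speed limits (rad/s): [2.57, 2.57, 3.14, 3.14, 3.14, 3.14].

### API

Orientations are given as a unit quaternion [w, x, y, z].
In Python, from rig import bot gives the robot as it stands.
- The arm moves only by the tool send_rows, never from a script. Its argument "moves" is text: rows parted by semicolons, each of 7 numbers parted by spaces: the shift along the tool's x, y, z in m, then the turn, a rotation vector about the tool's x, y, z in degrees, then the opening, from -1 (shut) to 1 (fully open). In form: x y z ax ay az claw; .... A call has 1 to 8 rows; each row shifts and turns the commanded pose from where the row before left it, along the tool's axes as they then stand; what a row does not reach is not made up. A row lasts 1/8 s, in which the tool goes at most 62.5 mm and 10.7 degrees, less where a joint would pass 70% of its speed; a pose out of reach is approached as far as the arm can. A call with a gripper value outside its range is refused whole. The fingers move at their own pace and stop on an object; "newtons" is the grip in N (left out, the last holds). Time passes only in rows, so rows that do not move let the fingers close. It gives the time, the measured TCP pose, the force, the opening and the grip force at its end, in the units of the state.
- bot.sense(): the state, without advancing time (a new reading comes with each control period).
- bot.capture(name): name is "scene" or "top"; returns the picture (400x640x3 uint8, red, green, blue); there is no depth.
- bot.calibration(name): a dict with "fx", "fy", "cx", "cy" (pixels), "eye" and "attitude" of the camera in the world. Camera axes: x right, y up, looking along -z (the intrinsics and any distortion apply to the point x, -y, -z); pixel columns grow to the right and rows downward; lengths in m; the calibration is good to about 2 mm. A picture is of the moment at which its call begins. calibration takes no time and is no camera call.
- bot.sign_off(): hands the job in; it is judged then, once.
The state is a dict: "clock": time; "qpos": joint angles; "qd": joint speeds; "joint_torque": joint torques, N m; "ee_pos": TCP position; "eef_rot": TCP orientation; "wrist_force": force on the tool from outside, world axes, zero at the start; "wrist_torque": the same for the moment, N m; "gripper_width": opening from 0.0 (shut) to 1.0 (fully open); "finger_force": force on a finger pad.
Only numpy, scipy, OpenCV 4.12 (cv2) and the standard library are available. Lean on these libraries where they do the work, as an engineer would, in place of code of your own. Each camera call takes 0.05 s, during which the arm holds its last target. There are 200 camera calls.

## Working session

There is one attempt and no reset: what is moved stays moved. The work goes in short steps, Python scripts to look and compute and a tool call to move; the robot and the scene stay as the last step left them, time stands still between calls to the robot, and variables do not carry over. Pictures are saved under pics/ and viewed, at most 14 in all, crops included, and the job is handed in when it is done.

Besides the shell and the picture viewer there is one more tool, called by a JSON object that holds its "api" and its "payload", one argument or row to a line. send_rows: Moves the arm, as the interface text tells. Its arguments: {"type":"object","properties":{"moves":{"type":"string"},"newtons":{"type":"number"}},"required":["moves"]}

```bash
ls; mkdir -p pics; python3 - <<'E'
from rig import bot
import cv2
for n in("scene","top"):
    cv2.imwrite(f"pics/{n}0.png",bot.capture(n)[:,:,::-1]); print(bot.calibration(n))
print(bot.sense())
E
```

```text
pics
{'fx': 437.56238444957825, 'fy': 437.56238444957825, 'cx': 320.8265058218436, 'cy': 196.5366256738892, 'eye': array([ 0.08057942, -0.96243715,  0.58626402]), 'attitude': array([ 0.83585211,  0.50569136, -0.11484952, -0.18010301])}
{'fx': 374.57938934992063, 'fy': 374.57938934992063, 'cx': 314.29782214519173, 'cy': 200.27812678322346, 'eye': array([ 0.36851285, -0.03001348,  0.917249  ]), 'attitude': array([-0.70131133, -0.04631825,  0.06205576,  0.70863681])}
{'clock': 0.1, 'qpos': array([ 1.05118092e+00,  2.59267454e-01,  1.53598426e+00,  3.12023660e-05,
        1.34799915e+00, -2.02805326e-01]), 'qd': array([ 0.00035898, -0.00329617, -0.00256029,  0.00131252, -0.00076362,
       -0.000257  ]), 'joint_torque': array([ 2.21248760e-03, -4.46975040e+01, -2.91247934e+01, -3.10193036e-04,
        6.30133363e-03, -1.94521647e-05]), 'ee_pos': array([0.17107404, 0.52221669, 0.230555  ]), 'eef_rot': array([-3.07242406e-04,  1.57746781e-01,  9.87479248e-01, -7.70226561e-04]), 'wrist_force': array([ 0.30478949, -0.7682295 , -0.07487702]), 'wrist_torque': array([ 0.004616  ,  0.0110271 , -0.00327238]), 'finger_force': 0.0, 'gripper_width': 1.0006997108420006}
```

View pics/top0.png

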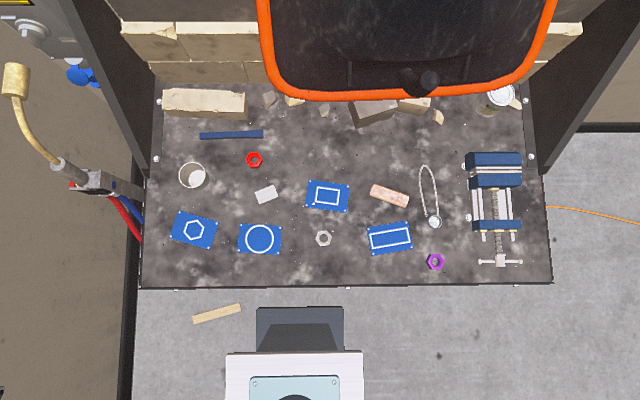

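View pics/scene0.png

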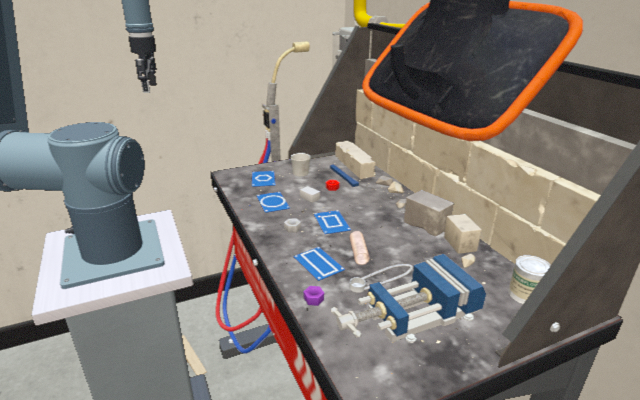

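The top view shows:
- **Plates:** hexagon (193,230), circle (260,239), short rectangle (327,196), long rectangle (389,238).
- **Parts:** pot (192,175), block (265,194), tube (389,195).
- **Nut candidates:** grey (323,238), red (254,159), purple (435,262). Grey fits, because red and purple are excluded.
- **Leave alone:** chisel (231,134) and lighter (430,197).

I'll confirm this in an enlarged crop.

```bash
cat > h.py <<'E'
from rig import bot
import numpy as np, cv2
from scipy.spatial.transform import Rotation as R
def cam(n):
    c=bot.calibration(n); q=c["attitude"]; return c,R.from_quat(np.r_[q[1:],q[0]]).as_matrix()
def p2w(n,uv,z):
    c,M=cam(n); uv=np.atleast_2d(uv).astype(float)
    d=np.c_[(uv[:,0]-c["cx"])/c["fx"],-(uv[:,1]-c["cy"])/c["fy"],-np.ones(len(uv))]@M.T
    return c["eye"][:2]+d[:,:2]*((z-c["eye"][2])/d[:,2])[:,None]
def w2p(n,P):
    c,M=cam(n); p=(np.atleast_2d(P)-c["eye"])@M
    return np.c_[c["cx"]-c["fx"]*p[:,0]/p[:,2],c["cy"]+c["fy"]*p[:,1]/p[:,2]]
E
python3 - <<'E'
from h import *
im=cv2.imread("pics/top0.png")
c=im[120:280,150:450]; cv2.imwrite("pics/crop0.png",cv2.resize(c,(800,427),interpolation=cv2.INTER_CUBIC))
hsv=cv2.cvtColor(im,cv2.COLOR_BGR2HSV)
m=cv2.inRange(hsv,(100,150,110),(125,255,255)); m=cv2.morphologyEx(m,cv2.MORPH_CLOSE,np.ones((5,5)))
for k in cv2.findContours(m,cv2.RETR_EXTERNAL,2)[0]:
    if cv2.contourArea(k)>300:
        h=cv2.convexHull(k)[:,0]
        w=p2w("top",h,.004).astype(np.float32); print(h.mean(0),cv2.minAreaRect(w), np.round(cv2.boxPoints(cv2.minAreaRect(w)),3).tolist())
print(w2p("top",[[.171,.523,.23],[0,0,0],[.5,0,0],[.5,.3,0]]))
print(w2p("scene",[[.171,.523,.23],[0,0,0],[.5,0,0],[.5,.3,0]]))
E
```

```text
[261.38461538 237.76923077] ((0.4170399606227875, 0.0832693874835968), (0.10265518724918365, 0.06869377195835114), 85.66614532470703) [[0.3790000081062317, 0.03500000014901161], [0.44699999690055847, 0.028999999165534973], [0.45500001311302185, 0.13199999928474426], [0.3869999945163727, 0.13699999451637268]]
[388.83333333 237.44444444] ((0.41543975472450256, -0.23328690230846405), (0.06850550323724747, 0.1028391569852829), 9.130208015441895) [[0.37299999594688416, -0.18799999356269836], [0.38999998569488525, -0.289000004529953], [0.4569999873638153, -0.27900001406669617], [0.4410000145435333, -0.1770000010728836]]
[192.84615385 229.46153846] ((0.4401249885559082, 0.24200087785720825), (0.10271488130092621, 0.06897544115781784), 72.96772003173828) [[0.3919999897480011, 0.2029999941587448], [0.4580000042915344, 0.18299999833106995], [0.4880000054836273, 0.2809999883174896], [0.421999990940094, 0.3009999990463257]]
[327.5 193.5] ((0.5211812853813171, -0.08278027176856995), (0.10266441851854324, 0.06853775680065155), 81.27112579345703) [[0.47999998927116394, -0.12800000607967377], [0.546999990940094, -0.13899999856948853], [0.5630000233650208, -0.03700000047683716], [0.4950000047683716, -0.027000000700354576]]
[82.07142857 78.        ] ((0.8372859358787537, 0.5378878116607666), (0.09000945836305618, 0.05028073862195015), 76.17721557617188) [[0.8019999861717224, 0.5], [0.8510000109672546, 0.4880000054836273], [0.871999979019165, 0.5759999752044678], [0.8240000009536743, 0.5879999995231628]]
[[-18.49457496 379.89731172]
 [294.36486425 422.8696735 ]
 [293.57393394 204.5619934 ]
 [171.14235097 205.6488476 ]]
[[150.82653433  92.81263425]
 [113.57831158 251.30661068]
 [311.2913048  209.11262371]
 [274.92633143 168.46529468]]
```

View pics/crop0.png

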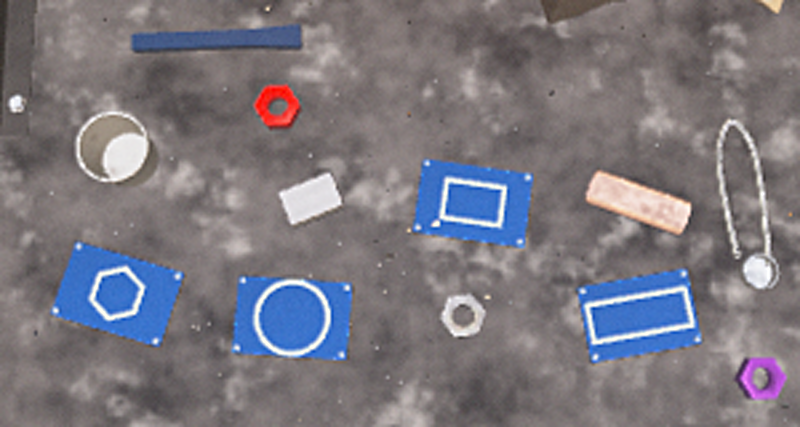

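Crop confirms the grey nut at crop (463,315), the only grey hexagon; red (277,106) and purple (762,378) are decoys. Pot, block, tube and plates are clear. Next I'll fit the model silhouettes to get poses.

```bash
cat > fit.py <<'E'
from h import *
from scipy.optimize import minimize
def box(a,b,c): return np.array([[x,y,z] for x in(-a/2,a/2) for y in(-b/2,b/2) for z in(0,c)])
t=np.linspace(0,2*np.pi,49)[:-1]
ring=lambda r,z,a=t:np.c_[r*np.cos(a),r*np.sin(a),a*0+z]
hx=np.arange(6)*np.pi/3
M=dict(tube=np.array([[.016*np.cos(a),y,.016+.016*np.sin(a)] for a in t for y in(-.045,.045)]),
 block=box(.032,.05,.025),nut=np.r_[ring(.021,0,hx),ring(.021,.02,hx)],pot=np.r_[ring(.026,0),ring(.0315,.058)])
def hull(n,p,base=0,cam="top"):
    V=M[n]@R.from_euler('z',p[2]).as_matrix().T+[p[0],p[1],base]
    return cv2.convexHull(w2p(cam,V).astype(np.float32))[:,0]
def fit(im,n,uv,base=0,yaw0=(0,),half=30):
    u,v=map(int,uv); x0,y0=u-half,v-half; S=8
    gm=np.full(im.shape[:2],cv2.GC_BGD,np.uint8); r=half-6
    gm[v-r:v+r,u-r:u+r]=cv2.GC_PR_BGD
    guess=p2w("top",uv,base+.015)[0]
    best=None
    for yw in yaw0:
        g=gm.copy(); h=hull(n,(*guess,yw),base); cv2.fillConvexPoly(g,np.round(h).astype(int),cv2.GC_PR_FGD)
        cv2.grabCut(im,g,None,np.zeros((1,65)),np.zeros((1,65)),6,cv2.GC_INIT_WITH_MASK)
        m=((g==1)|(g==3)).astype(np.uint8)
        cs=cv2.findContours(m,cv2.RETR_EXTERNAL,2)[0]; k=max(cs,key=cv2.contourArea)
        m[:]=0; cv2.drawContours(m,[k],-1,1,-1)
        T=m[y0:y0+2*half,x0:x0+2*half].astype(float)
        def cost(q):
            H=hull(n,(q[0]/100,q[1]/100,q[2]),base)
            a=np.zeros((2*half*S,)*2,np.uint8); cv2.fillConvexPoly(a,np.round((H-[x0,y0]+.5)*S).astype(int),1)
            return np.abs(cv2.resize(a.astype(float),T.shape,interpolation=cv2.INTER_AREA)-T).sum()/T.sum()
        for s in(yw-.3,yw,yw+.3):
            o=minimize(cost,[guess[0]*100,guess[1]*100,s],method="Nelder-Mead",options=dict(initial_simplex=np.array([guess[0]*100,guess[1]*100,s])+np.array([[0,0,0],[1,0,0],[0,1,0],[0,0,.3]])))
            if best is None or o.fun<best[0]: best=(o.fun,np.array([o.x[0]/100,o.x[1]/100,o.x[2]]))
    return best
E
cat > run1.py <<'E'
from fit import *
im=cv2.imread("pics/top0.png"); ov=cv2.resize(im,None,fx=4,fy=4,interpolation=cv2.INTER_CUBIC); tiles=[]
for n,uv,yw in(("tube",(389,195),(-.3,)),("block",(266,194),(.4,)),("nut",(324,238),(0,)),("pot",(192,175),(0,))):
    f,p=fit(im,n,uv,0,yw); print(n,round(f,3),np.round(p[:2],4),round(np.degrees(p[2]),1))
    cv2.polylines(ov,[np.round(hull(n,p)*4+1.5).astype(int)],True,(0,255,0),1)
    u,v=uv; tiles.append(ov[4*v-110:4*v+110,4*u-110:4*u+110])
cv2.imwrite("pics/fit0.png",np.vstack([np.hstack(tiles[:2]),np.hstack(tiles[2:])]))
E
python3 run1.py
```

```text
tube 0.065 [ 0.5187 -0.2336] -20.6
block 0.144 [0.5247 0.0662] 20.9
nut 0.09 [ 0.4171 -0.0716] 39.3
pot 0.224 [0.5655 0.2362] 28.3
```

View pics/fit0.png

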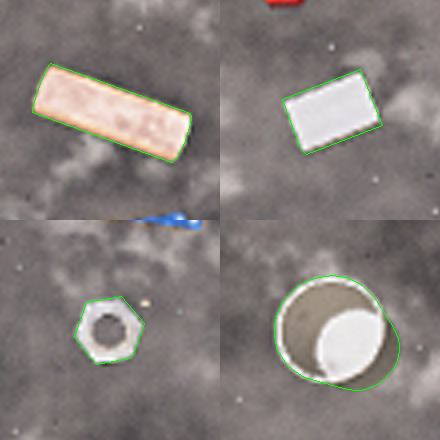

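The tube, nut, block and pot outlines all fit within about 1 mm. Next is a small planner that prints the shift needed in tool axes.

```bash
cat > go.py <<'E'
import sys
from h import *
# go.py x y z phi : shift in the present tool axes (mm), then turn about tool z (deg); phi = world angle of tool y, mod 180
x,y,z,phi=map(float,sys.argv[1:5]); s=bot.sense(); q=s["eef_rot"]; T=R.from_quat(np.r_[q[1:],q[0]])
d=T.inv().apply(np.array([x,y,z])-s["ee_pos"])*1000; Y=T.as_matrix()[:,1]
a=np.degrees(np.arctan2(Y[1],Y[0])); dz=-((phi-a+90)%180-90)
d2=R.from_euler('z',-dz,degrees=True).apply(d)
print("shift mm",d.round(1),"turn z",round(dz,1),"| shift after turn",d2.round(1),"| phi",round(a,1),"tilt",np.degrees(np.arccos(-T.as_matrix()[2,2])).round(2),"pos",s["ee_pos"].round(4),"t",round(s["clock"],2),"grip",round(s["gripper_width"],3),"q6",s["qpos"].round(2))
E
python3 go.py .33 .2 .2 0; python3 -c "
from h import *
print(p2w('top',[(192.0,174.8)],.058))"
```

```text
shift mm [-251.4 -256.6   30.9] turn z 71.8 | shift after turn [-322.2  159.    30.9] | phi 71.8 tilt 0.1 pos [0.1711 0.5222 0.2306] t 0.1 grip 1.001 q6 [ 1.05  0.26  1.54  0.    1.35 -0.2 ]
[[0.56384917 0.23426137]]
```

{"api": "send_rows", "payload": {
  "moves": "-.031 -.032 .004 0 0 0 1;-.031 -.032 .004 0 0 0 1;-.031 -.032 .004 0 0 0 1;-.032 -.032 .004 0 0 0 1;-.032 -.032 .004 0 0 0 1;-.032 -.032 .004 0 0 0 1;-.031 -.032 .004 0 0 0 1;-.031 -.032 .004 0 0 0 1",
  "newtons": 40
}}

```text
clock: 1.1
ee_pos: [0.3303, 0.1998, 0.1991]
eef_rot: [-0.0, 0.158, 0.987, -0.0]
wrist_force: [1.3, 0.9, -0.4]
gripper_width: 1.004
finger_force: 0.0
```

{"api": "send_rows", "payload": {
  "moves": "0 0 0 0 0 9 1;0 0 0 0 0 9 1;0 0 0 0 0 9 1;0 0 0 0 0 9 1;0 0 0 0 0 9 1;0 0 0 0 0 9 1;0 0 0 0 0 9 1;0 0 0 0 0 8.8 1"
}}

```text
clock: 2.1
ee_pos: [0.3297, 0.2011, 0.199]
eef_rot: [-0.0, 0.709, 0.706, -0.0]
wrist_force: [-0.4, 0.4, -0.7]
gripper_width: 1.0
finger_force: 0.0
```

```bash
python3 go.py .5645 .235 .1 0;python3 go.py .5645 .235 .021 0
```

```text
shift mm [ 34.9 234.7  98.8] turn z -0.2 | shift after turn [ 33.9 234.9  98.8] | phi -0.2 tilt 0.05 pos [0.3297 0.2011 0.199 ] t 2.1 grip 1.0 q6 [ 0.26 -0.02  1.94  0.    1.22  0.26]
shift mm [ 34.9 234.8 177.8] turn z -0.2 | shift after turn [ 33.9 234.9 177.8] | phi -0.2 tilt 0.05 pos [0.3297 0.2011 0.199 ] t 2.1 grip 1.0 q6 [ 0.26 -0.02  1.94  0.    1.22  0.26]
```

{"api": "send_rows", "payload": {
  "moves": ".007 .047 .018 0 0 0 1;.007 .047 .018 0 0 0 1;.007 .047 .018 0 0 0 1;.007 .047 .018 0 0 0 1;.006 .046 .018 0 0 0 1;0 0 .03 0 0 0 1;0 0 .03 0 0 0 1;0 0 .028 0 0 0 1"
}}

```text
clock: 3.1
ee_pos: [0.5635, 0.2352, 0.0196]
eef_rot: [-0.0, 0.707, 0.707, -0.001]
wrist_force: [0.0, 0.8, 0.6]
gripper_width: 1.003
finger_force: 0.0
```

{"api": "send_rows", "payload": {
  "moves": "0 0 0 0 0 0 1;0 0 0 0 0 0 0;0 0 0 0 0 0 0;0 0 0 0 0 0 0;0 0 0 0 0 0 0;0 0 0 0 0 0 0;0 0 0 0 0 0 0"
}}

```text
clock: 3.98
ee_pos: [0.5654, 0.2358, 0.0231]
eef_rot: [0.001, 0.707, 0.707, 0.001]
wrist_force: [-0.3, 1.4, 7.4]
gripper_width: 0.71
finger_force: 43.8
```

```bash
python3 go.py .417 .0833 .1 0
```

```text
shift mm [-152.3 -148.2  -77.6] turn z 0.0 | shift after turn [-152.4 -148.1  -77.6] | phi 0.0 tilt 0.2 pos [0.5654 0.2358 0.0231] t 3.98 grip 0.71 q6 [0.21 0.57 1.62 0.   0.95 0.21]
```

{"api": "send_rows", "payload": {
  "moves": "0 0 -.025 0 0 0 0;0 0 -.035 0 0 0 0;-.038 -.037 -.01 0 0 0 0;-.038 -.037 0 0 0 0 0;-.038 -.037 0 0 0 0 0;-.038 -.037 0 0 0 0 0;0 0 0 0 0 0 0;0 0 0 0 0 0 0"
}}

```text
clock: 4.97
ee_pos: [0.417, 0.0832, 0.0918]
eef_rot: [0.001, 0.707, 0.707, 0.001]
wrist_force: [-0.0, 0.0, -1.1]
gripper_width: 0.709
finger_force: 44.1
```

```bash
python3 go.py .417 .0833 .027 0; python3 - <<'E'
from h import *
cv2.imwrite("pics/top1.png",cv2.resize(bot.capture("top")[140:300,180:340,::-1],(640,640)[:2] and (600,600)))
E
```

```text
shift mm [ 0.1 -0.1 64.8] turn z -0.0 | shift after turn [ 0.1 -0.1 64.8] | phi -0.0 tilt 0.11 pos [0.417  0.0832 0.0918] t 4.97 grip 0.709 q6 [-0.07  0.19  2.01  0.    0.94 -0.07]
```

View pics/top1.png

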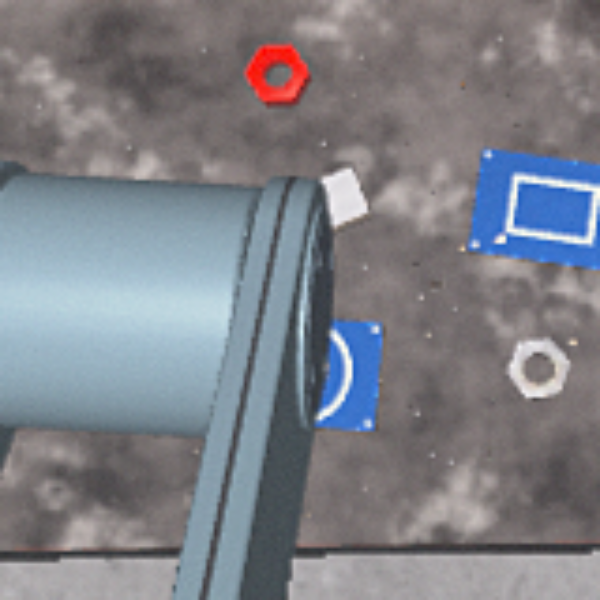

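The arm hides the pot here, but it's held (60 mm opening, -1.1 N). I'll lower and release.

{"api": "send_rows", "payload": {
  "moves": "0 0 .02 0 0 0 0;0 0 .02 0 0 0 0;0 0 .014 0 0 0 0;0 0 .006 0 0 0 0;0 0 .004 0 0 0 0;0 0 0 0 0 0 0;0 0 0 0 0 0 0"
}}

```text
clock: 5.9
ee_pos: [0.4166, 0.0833, 0.0277]
eef_rot: [0.0, 0.707, 0.707, 0.0]
wrist_force: [-0.6, 0.0, -1.5]
gripper_width: 0.714
finger_force: 44.1
```

{"api": "send_rows", "payload": {
  "moves": "0 0 0 0 0 0 0.6;0 0 0 0 0 0 1;0 0 0 0 0 0 1;0 0 0 0 0 0 1;0 0 -.03 0 0 0 1;0 0 -.05 0 0 0 1;0 0 -.02 0 0 0 1"
}}

```text
clock: 6.78
ee_pos: [0.4175, 0.0832, 0.1298]
eef_rot: [0.002, 0.707, 0.707, 0.001]
wrist_force: [0.8, -0.5, -0.7]
gripper_width: 1.002
finger_force: 0.0
```

```bash
python3 go.py .4171 -.0716 .1 9.3
```

```text
shift mm [-154.8   -0.7   29.9] turn z -9.2 | shift after turn [-152.7  -25.6   29.9] | phi 0.1 tilt 0.23 pos [0.4175 0.0832 0.1298] t 6.78 grip 1.002 q6 [-0.07  0.14  1.96  0.    1.04 -0.07]
```

{"api": "send_rows", "payload": {
  "moves": "-.039 0 0 0 0 0 .6;-.039 0 0 0 0 0 .6;-.039 0 .01 0 0 0 .6;-.038 0 .02 0 0 0 .6;0 -.001 0 0 0 -9.2 .6;0 0 .03 0 0 0 .6;0 0 0 0 0 0 .6;0 0 0 0 0 0 .6"
}}

```text
clock: 7.78
ee_pos: [0.4155, -0.0717, 0.0678]
eef_rot: [0.0, 0.648, 0.762, -0.0]
wrist_force: [0.5, -0.4, 0.1]
gripper_width: 0.795
finger_force: 0.0
```

```bash
python3 go.py .4171 -.0716 .004 9.3
```

```text
shift mm [-0.1  1.6 63.8] turn z -0.0 | shift after turn [-0.1  1.6 63.8] | phi 9.3 tilt 0.0 pos [ 0.4155 -0.0717  0.0678] t 7.78 grip 0.795 q6 [-0.44  0.23  2.04 -0.    0.87 -0.6 ]
```

{"api": "send_rows", "payload": {
  "moves": "0 .002 .03 0 0 0 .6;0 0 .024 0 0 0 .6;0 0 .01 0 0 0 .6;0 0 0 0 0 0 .6;0 0 0 0 0 0 -.6;0 0 0 0 0 0 -.6;0 0 0 0 0 0 -.6;0 0 0 0 0 0 -.6"
}}

```text
clock: 8.78
ee_pos: [0.418, -0.0717, 0.0044]
eef_rot: [0.001, 0.648, 0.762, 0.0]
wrist_force: [-0.8, 1.1, 7.0]
gripper_width: 0.414
finger_force: 39.9
```

{"api": "send_rows", "payload": {
  "moves": "0 0 0 0 0 0 -.6;0 0 0 0 0 0 -.6;0 0 -.03 0 0 0 -.6;0 0 -.05 0 0 0 -.6;0 0 -.04 0 0 0 -.6;0 0 0 0 0 0 -.6"
}}

```text
clock: 9.52
ee_pos: [0.4197, -0.0724, 0.1268]
eef_rot: [0.004, 0.648, 0.762, 0.001]
wrist_force: [-0.1, -1.7, -0.6]
gripper_width: 0.413
finger_force: 40.6
```

```bash
python3 go.py .4401 .2420 .11 9.3
```

```text
shift mm [307.1  70.7  15.8] turn z -0.0 | shift after turn [307.1  70.9  15.8] | phi 9.3 tilt 0.47 pos [ 0.4197 -0.0724  0.1268] t 9.53 grip 0.413 q6 [-0.43  0.14  1.97 -0.    1.02 -0.6 ]
```

{"api": "send_rows", "payload": {
  "moves": ".044 .01 0 0 0 0 -.6;.044 .01 0 0 0 0 -.6;.044 .01 0 0 0 0 -.6;.044 .01 0 0 0 0 -.6;.044 .01 0 0 0 0 -.6;.044 .01 0 0 0 0 -.6;.043 .011 0 0 0 0 -.6;0 0 0 0 0 0 -.6"
}}

```text
clock: 10.52
ee_pos: [0.4373, 0.2453, 0.1224]
eef_rot: [-0.0, 0.646, 0.763, -0.0]
wrist_force: [-1.0, -1.4, -0.9]
gripper_width: 0.417
finger_force: 40.6
```

```bash
python3 go.py .4401 .2420 .009 9.3
```

```text
shift mm [ -3.8   2.3 113.4] turn z 0.2 | shift after turn [ -3.8   2.3 113.4] | phi 9.5 tilt 0.06 pos [0.4373 0.2453 0.1224] t 10.53 grip 0.417 q6 [0.29 0.28 1.8  0.   1.07 0.12]
```

{"api": "send_rows", "payload": {
  "moves": "-.001 .001 .03 0 0 0 -.6;0 0 .03 0 0 0 -.6;0 0 .025 0 0 0 -.6;0 0 .01 0 0 0 -.6;0 0 0 0 0 0 -.6;0 0 0 0 0 0 -.6"
}}

```text
clock: 11.28
ee_pos: [0.4399, 0.2421, 0.0291]
eef_rot: [0.0, 0.648, 0.762, 0.001]
wrist_force: [-0.4, -0.6, -0.2]
gripper_width: 0.416
finger_force: 40.6
```

```bash
python3 go.py .4401 .2420 .009 9.3
```

```text
shift mm [-0.2  0.2 20.1] turn z -0.1 | shift after turn [-0.2  0.2 20.1] | phi 9.2 tilt 0.08 pos [0.4399 0.2421 0.0291] t 11.28 grip 0.416 q6 [ 0.28  0.41  1.89 -0.    0.84  0.12]
```

{"api": "send_rows", "payload": {
  "moves": "0 0 .012 0 0 0 -.6;0 0 .005 0 0 0 -.6;0 0 .003 0 0 0 -.6;0 0 0 0 0 0 -.6;0 0 0 0 0 0 .2;0 0 0 0 0 0 .4;0 0 0 0 0 0 .4;0 0 0 0 0 0 .4"
}}

```text
clock: 12.28
ee_pos: [0.4392, 0.2422, 0.0083]
eef_rot: [-0.0, 0.648, 0.762, 0.0]
wrist_force: [-0.1, 0.6, 0.1]
gripper_width: 0.697
finger_force: 0.0
```

{"api": "send_rows", "payload": {
  "moves": "0 0 -.03 0 0 0 .4;0 0 -.05 0 0 0 .4;0 0 -.04 0 0 0 .4;0 0 0 0 0 0 .4"
}}

```text
clock: 12.78
ee_pos: [0.4415, 0.2429, 0.1317]
eef_rot: [0.002, 0.648, 0.762, 0.003]
wrist_force: [0.4, 0.0, -1.1]
gripper_width: 0.702
finger_force: 0.0
```

```bash
python3 go.py .5247 .0662 .11 20.9
```

```text
shift mm [-187.8   53.5   21.9] turn z -11.6 | shift after turn [-194.8   14.5   21.9] | phi 9.3 tilt 0.43 pos [0.4415 0.2429 0.1317] t 12.78 grip 0.702 q6 [0.28 0.27 1.79 0.   1.08 0.12]
```

{"api": "send_rows", "payload": {
  "moves": "-.038 .011 0 0 0 0 .4;-.038 .011 0 0 0 0 .4;-.038 .011 0 0 0 0 .4;-.037 .011 0 0 0 0 .4;-.037 .010 0 0 0 0 .4;0 0 .03 0 0 -6 .4;0 0 .03 0 0 -5.6 .4;0 0 0 0 0 0 .4"
}}

```text
clock: 13.78
ee_pos: [0.5198, 0.0653, 0.0652]
eef_rot: [-0.003, 0.568, 0.823, -0.002]
wrist_force: [0.6, 0.4, 1.6]
gripper_width: 0.701
finger_force: 0.0
```

```bash
python3 go.py .5247 .0662 .005 20.9; python3 - <<'E'
from h import *
cv2.imwrite("pics/sc1.png",cv2.resize(bot.capture("scene")[130:300,200:420,::-1],(770,595),interpolation=cv2.INTER_CUBIC))
E
```

```text
shift mm [-1.1  5.3 60.2] turn z -0.1 | shift after turn [-1.1  5.3 60.2] | phi 20.8 tilt 0.42 pos [0.5198 0.0653 0.0652] t 13.78 grip 0.701 q6 [-0.09  0.39  1.8  -0.    0.96 -0.45]
```

View pics/sc1.png

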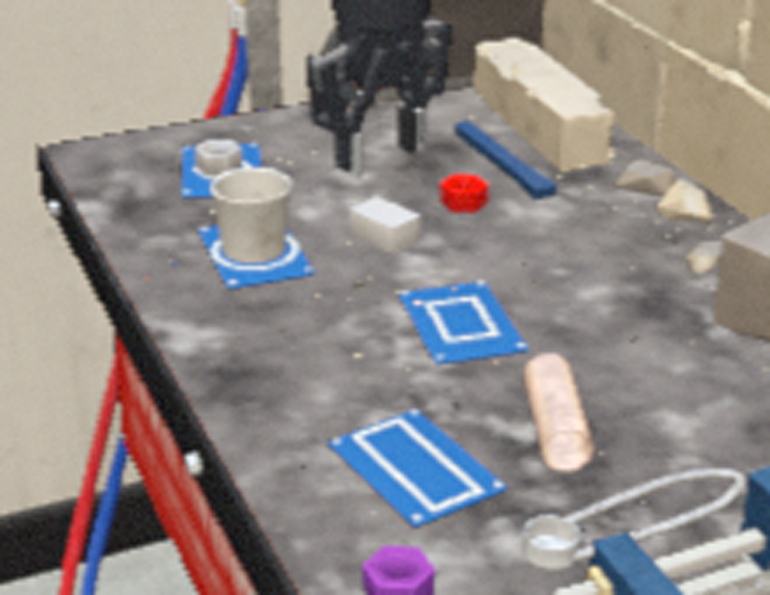

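The crop shows the pot (250,225) on the circle and the nut (218,158) on the hexagon. The gripper is above the block (385,222).

{"api": "send_rows", "payload": {
  "moves": "0 .003 .025 0 0 0 .4;0 0 0 0 0 0 .4;0 0 0 0 0 0 .4"
}}

```text
clock: 14.2
ee_pos: [0.5261, 0.0665, 0.0445]
eef_rot: [0.001, 0.568, 0.823, 0.0]
wrist_force: [-0.4, -0.2, 0.3]
gripper_width: 0.696
finger_force: 0.0
```

```bash
python3 go.py .5247 .0662 .005 20.9
```

```text
shift mm [ 0.3 -1.5 39.5] turn z -0.1 | shift after turn [ 0.3 -1.5 39.5] | phi 20.8 tilt 0.08 pos [0.5261 0.0665 0.0445] t 14.2 grip 0.696 q6 [-0.08  0.42  1.81 -0.    0.9  -0.45]
```

{"api": "send_rows", "payload": {
  "moves": "0 -.001 .025 0 0 0 .4;0 0 .014 0 0 0 .4;0 0 0 0 0 0 .4;0 0 0 0 0 0 -.7;0 0 0 0 0 0 -.7;0 0 0 0 0 0 -.7;0 0 0 0 0 0 -.7;0 0 0 0 0 0 -.7",
  "newtons": 60
}}

```text
clock: 15.2
ee_pos: [0.5251, 0.066, 0.0053]
eef_rot: [0.001, 0.567, 0.823, 0.0]
wrist_force: [-1.3, -0.0, 6.3]
gripper_width: 0.357
finger_force: 61.4
```

{"api": "send_rows", "payload": {
  "moves": "0 0 0 0 0 0 -.7;0 0 -.02 0 0 0 -.7;0 0 -.04 0 0 0 -.7;0 0 -.02 0 0 0 -.7;0 0 0 0 0 0 -.7;0 0 0 0 0 0 -.7"
}}

```text
clock: 15.95
ee_pos: [0.5236, 0.0661, 0.0832]
eef_rot: [-0.001, 0.567, 0.823, -0.0]
wrist_force: [-0.4, -0.5, -4.1]
gripper_width: 0.361
finger_force: 60.5
```

```bash
python3 go.py .5212 -.0828 .05 -8.7
```

```text
shift mm [-138.3  -55.2   33.2] turn z 29.5 | shift after turn [-147.6   20.2   33.2] | phi 20.8 tilt 0.11 pos [0.5236 0.0661 0.0832] t 15.95 grip 0.361 q6 [-0.09  0.37  1.78  0.    1.   -0.45]
```

{"api": "send_rows", "payload": {
  "moves": "-.035 -.014 0 0 0 0 -.7;-.035 -.014 0 0 0 0 -.7;-.034 -.014 0 0 0 0 -.7;-.034 -.014 0 0 0 0 -.7;0 0 0 0 0 9.8 -.7;0 0 .015 0 0 9.8 -.7;0 0 .015 0 0 9.9 -.7;0 0 0 0 0 0 -.7"
}}

```text
clock: 16.95
ee_pos: [0.5192, -0.0822, 0.0518]
eef_rot: [-0.003, 0.758, 0.652, -0.001]
wrist_force: [-1.0, -0.2, -4.3]
gripper_width: 0.36
finger_force: 60.4
```

{"api": "send_rows", "payload": {
  "moves": "0 0 .01 0 0 0 -.7;0 0 0 0 0 0 -.7;0 0 0 0 0 0 -.7"
}}

```text
clock: 17.32
ee_pos: [0.5215, -0.0829, 0.0445]
eef_rot: [0.0, 0.758, 0.652, 0.0]
wrist_force: [-0.1, -0.8, -3.2]
gripper_width: 0.361
finger_force: 60.4
```

```bash
python3 go.py .5212 -.0828 .0095 -8.7
```

```text
shift mm [ 0.  -0.3 35. ] turn z 0.1 | shift after turn [ 0.  -0.3 35. ] | phi -8.6 tilt 0.02 pos [ 0.5215 -0.0829  0.0445] t 17.32 grip 0.361 q6 [-0.37  0.42  1.82 -0.    0.9  -0.22]
```

{"api": "send_rows", "payload": {
  "moves": "0 0 .02 0 0 0 -.7;0 0 .01 0 0 0 -.7;0 0 .005 0 0 0 -.7;0 0 0 0 0 0 -.7;0 0 0 0 0 0 0;0 0 0 0 0 0 .3;0 0 0 0 0 0 .4;0 0 0 0 0 0 .4"
}}

```text
clock: 18.32
ee_pos: [0.5215, -0.0829, 0.0095]
eef_rot: [0.0, 0.758, 0.652, 0.0]
wrist_force: [0.1, 0.6, -0.0]
gripper_width: 0.701
finger_force: 0.0
```

{"api": "send_rows", "payload": {
  "moves": "0 0 -.02 0 0 0 .4;0 0 -.04 0 0 0 .4;0 0 -.04 0 0 0 .4;0 0 0 0 0 0 .4;0 0 0 0 0 0 .4"
}}

```text
clock: 18.95
ee_pos: [0.5209, -0.0827, 0.1089]
eef_rot: [-0.0, 0.758, 0.652, -0.0]
wrist_force: [-0.1, 0.7, 0.1]
gripper_width: 0.701
finger_force: 0.0
```

```bash
python3 go.py .5187 -.2336 .05 -20.6
```

```text
shift mm [-149.5   20.6   58.9] turn z 11.9 | shift after turn [-142.    51.1   58.9] | phi -8.7 tilt 0.03 pos [ 0.5209 -0.0827  0.1089] t 18.95 grip 0.701 q6 [-0.37  0.34  1.75 -0.    1.05 -0.22]
```

{"api": "send_rows", "payload": {
  "moves": "-.038 .005 0 0 0 0 .4;-.038 .005 0 0 0 0 .4;-.037 .005 0 0 0 0 .4;-.037 .006 0 0 0 0 .4;0 0 .03 0 0 6 .4;0 0 .03 0 0 5.9 .4;0 0 0 0 0 0 .4;0 0 0 0 0 0 .4"
}}

```text
clock: 19.95
ee_pos: [0.5195, -0.2342, 0.0492]
eef_rot: [-0.0, 0.821, 0.57, -0.0]
wrist_force: [0.4, -0.6, -0.1]
gripper_width: 0.696
finger_force: 0.0
```

```bash
python3 go.py .5187 -.2336 .004 -20.6
```

```text
shift mm [ 0.3 -0.9 45.2] turn z 0.2 | shift after turn [ 0.3 -0.9 45.2] | phi -20.4 tilt 0.05 pos [ 0.5195 -0.2342  0.0492] t 19.95 grip 0.696 q6 [-0.62  0.48  1.71  0.    0.96 -0.26]
```

{"api": "send_rows", "payload": {
  "moves": "0 -.001 .03 0 0 0 .4;0 0 .016 0 0 0 .4;0 0 0 0 0 0 .4;0 0 0 0 0 0 -.7;0 0 0 0 0 0 -.7;0 0 0 0 0 0 -.7;0 0 0 0 0 0 -.7;0 0 0 0 0 0 -.7",
  "newtons": 45
}}

```text
clock: 20.95
ee_pos: [0.5194, -0.2345, 0.0045]
eef_rot: [0.001, 0.822, 0.57, 0.0]
wrist_force: [-0.3, 0.5, 6.1]
gripper_width: 0.367
finger_force: 46.8
```

{"api": "send_rows", "payload": {
  "moves": "0 0 0 0 0 0 -.7;0 0 -.02 0 0 0 -.7;0 0 -.04 0 0 0 -.7;0 0 -.02 0 0 0 -.7;0 0 0 0 0 0 -.7;0 0 0 0 0 0 -.7"
}}

```text
clock: 21.7
ee_pos: [0.5179, -0.2335, 0.0823]
eef_rot: [-0.001, 0.822, 0.57, -0.0]
wrist_force: [0.7, 1.1, -2.7]
gripper_width: 0.367
finger_force: 46.0
```

```bash
python3 go.py .4154 -.2333 .05 9.1
```

```text
shift mm [-35.8 -96.   32.4] turn z -29.7 | shift after turn [  16.4 -101.1   32.4] | phi -20.6 tilt 0.1 pos [ 0.5179 -0.2335  0.0823] t 21.7 grip 0.367 q6 [-0.62  0.43  1.68 -0.    1.03 -0.26]
```

{"api": "send_rows", "payload": {
  "moves": "-.012 -.032 0 0 0 0 -.7;-.012 -.032 0 0 0 0 -.7;-.012 -.032 0 0 0 0 -.7;0 0 0 0 0 -9.9 -.7;0 0 .015 0 0 -9.9 -.7;0 0 .015 0 0 -9.9 -.7;0 0 0 0 0 0 -.7;0 0 0 0 0 0 -.7"
}}

```text
clock: 22.7
ee_pos: [0.4159, -0.2338, 0.053]
eef_rot: [-0.001, 0.65, 0.76, 0.0]
wrist_force: [0.1, 0.3, -1.3]
gripper_width: 0.362
finger_force: 45.9
```

```bash
python3 go.py .4154 -.2333 .009 9.1
```

```text
shift mm [ 0.5 -0.4 44. ] turn z -0.1 | shift after turn [ 0.5 -0.4 44. ] | phi 9.0 tilt 0.06 pos [ 0.4159 -0.2338  0.053 ] t 22.7 grip 0.362 q6 [-0.75  0.34  1.93  0.    0.88 -0.9 ]
```

{"api": "send_rows", "payload": {
  "moves": "0 0 .025 0 0 0 -.7;0 0 .012 0 0 0 -.7;0 0 .007 0 0 0 -.7;0 0 0 0 0 0 -.7;0 0 0 0 0 0 0;0 0 0 0 0 0 .3;0 0 0 0 0 0 .4;0 0 0 0 0 0 .4"
}}

```text
clock: 23.7
ee_pos: [0.4161, -0.2341, 0.0095]
eef_rot: [0.0, 0.648, 0.761, -0.0]
wrist_force: [-0.0, -0.5, -0.0]
gripper_width: 0.7
finger_force: 0.0
```

{"api": "send_rows", "payload": {
  "moves": "0 0 -.02 0 0 0 .4;0 0 -.04 0 0 0 .4;0 0 -.05 0 0 0 .4;0 0 -.06 0 0 0 .4;0 0 -.03 0 0 0 .4;0 0 0 0 0 0 .4"
}}

```text
clock: 24.45
ee_pos: [0.4173, -0.2351, 0.2121]
eef_rot: [0.003, 0.648, 0.761, -0.0]
wrist_force: [0.5, -0.4, -0.7]
gripper_width: 0.705
finger_force: 0.0
```

```bash
python3 - <<'E'
from fit import *
s=bot.sense(); print(s["clock"],s["ee_pos"],s["gripper_width"])
cv2.imwrite("pics/top2.png",bot.capture("top")[:,:,::-1]); im=bot.capture("scene")[:,:,::-1]
cv2.imwrite("pics/sc2.png",cv2.resize(im[130:300,200:420],(770,595),interpolation=cv2.INTER_CUBIC))
E
```

```text
24.45 [ 0.41729498 -0.23507309  0.21208578] 0.7045464444659029
```

View pics/top2.png

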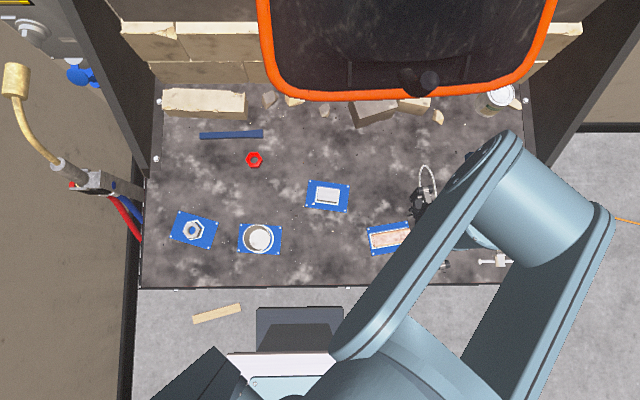

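View pics/sc2.png

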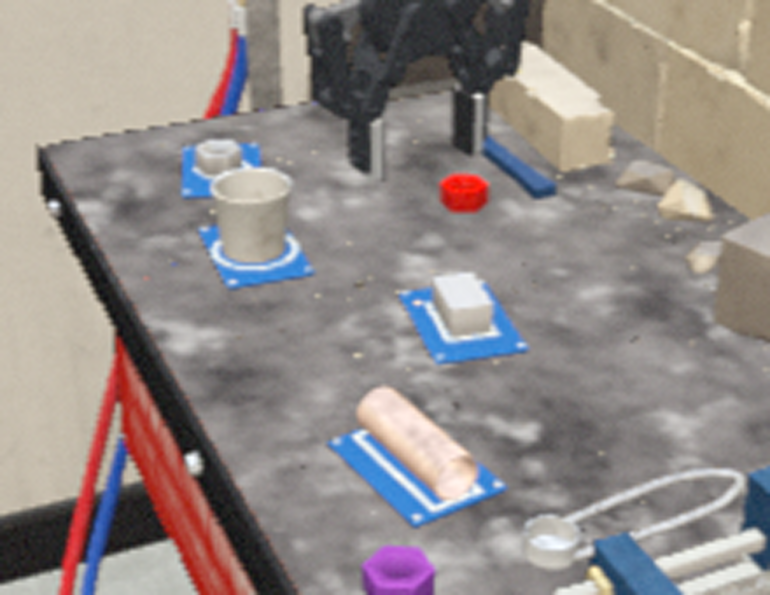

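All four sit on their plates: top view nut (193,230), pot (258,239), block (327,196), tube (389,238). I'll do one check of the expected outlines, drawn at the plate centres, against the pictures.

```bash
python3 - <<'E'
from fit import *
P=dict(tube=(.4154,-.2333,.159),block=(.5212,-.0828,-.152),nut=(.4401,.242,None),pot=(.417,.0833,0))
a=cv2.imread("pics/top2.png"); b=bot.capture("scene")[:,:,::-1]; tiles=[]
yn=np.radians(9.3)+np.pi/2
for n,p in P.items():
    p=(p[0],p[1],yn if p[2] is None else p[2])
    for c,im in(("top",a),("scene",b)):
        big=cv2.resize(im,None,fx=5,fy=5,interpolation=cv2.INTER_CUBIC); h=hull(n,p,.004,c)*5+2
        cv2.polylines(big,[np.round(h).astype(int)],True,(0,255,0),1); u,v=h.mean(0).astype(int); tiles.append(big[v-100:v+100,u-100:u+100])
cv2.imwrite("pics/chk.png",np.vstack([np.hstack(tiles[::2]),np.hstack(tiles[1::2])]))
E
```

```text
(no output)
```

View pics/chk.png

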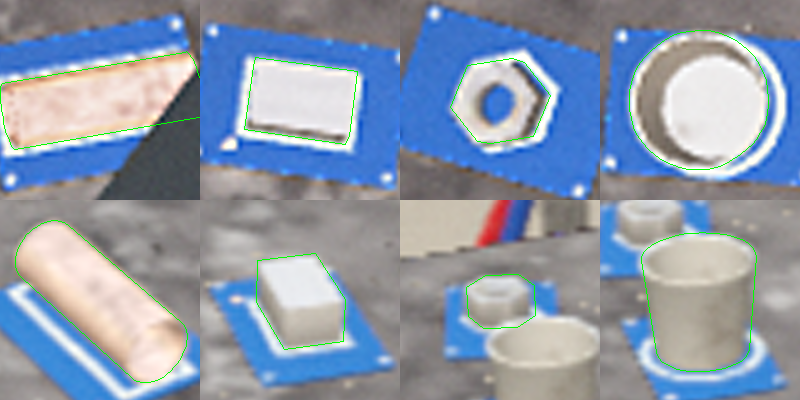

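All four objects match the expected outlines to about 1–2 mm in both views. I'm handing the job in.

```bash
python3 -c "
from rig import bot
print(bot.sign_off())"
```

```text
the job is handed in; nothing more can be done
None
```

The tube, block, nut and pot are each upright on their own plates, within about 1–2 mm of centre by the camera check; the chisel and spark lighter were left alone, and the job was handed in at about 25 s (no verdict came back).

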